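# Lock the blower wheel for service

### The arm

A 6-joint arm with a two-finger parallel gripper is mounted at the origin on the work surface. World frame = base frame: x ahead of the robot, y to its left, z up, the work surface at z = 0. Lengths are in m, angles in rad, forces in N, time in s.
With the tool pointing down it reaches from about 0.375 to 0.925 m from the base axis. Payload 5.7 kg.
Tool frame: the origin (TCP) lies between the finger pads; the fingertips stand 8 mm ahead of it and the grasp point (between the pads) lies 11 mm behind it; x points along the fingers, y is the direction in which the jaws open and shut, and the axes are right-handed (so a half turn about x gives the same grasp; the last joint's range is limited). The gripper opens to 88 mm and grips with 3 to 60 N. Pads are 20 mm wide; open, the fingers measure 115 mm over their backs; the gripper's body (75 mm by 178 mm) begins 61 mm behind the grasp point.
Start: joints at [0.996, 0.359, 1.51, -0, 1.272, -0.115], TCP at [0.266, 0.538, 0.231] pointing down, gripper open.
Joint ranges: [-2.97, 2.97], [-1.01, 2.36], [0.21, 2.38], [-0.96, 4.11], [0.2, 2.71], [-2.98, 2.98]. Speed limits (rad/s): [2.39, 2.39, 3.14, 3.14, 3.14, 3.14].

### API

Orientations are given as a rotation vector (axis times angle).
In Python, from rig import robot gives the robot as it stands.
- The arm moves only by the shell command python3 -m handwheel 'ROWS' [OPENING] [FORCE]. ROWS is JSON, a list of rows, each a list of 2 entries, a list of its own where there are three numbers: the shift along the tool's x, y, z in cm, then the turn, a rotation vector about the tool's x, y, z in degrees. A call has exactly 8 rows; each row shifts and turns the commanded pose from where the row before left it, along the tool's axes as they then stand; what a row does not reach is not made up. A row lasts 1/10 s, in which the tool goes at most 50 mm and 8.59 degrees, less where a joint would pass 70% of its speed; a pose out of reach is approached as far as the arm can. A call with a gripper value outside its range is refused whole. OPENING is the gripper command: -1 is fully open, 1 is shut, values between are in proportion, set as the call begins (- or left out, the last holds). The fingers move at their own pace and stop on an object; FORCE is the grip in N (left out, the last holds). Time passes only in rows, so rows that do not move let the fingers close, or fill a call up. It gives the time, the measured TCP pose, the force and the opening at its end, in the units of the state.
- robot.get_obs(): the state, without advancing time (a new reading comes with each control period).
- robot.read_camera(name): name is "scene" or "top" or "wrist"; returns (picture, depth): 420x560x3 uint8, blue, green, red; 420x560 float32, m along the optical axis (not along the pixel's ray), 0 where there is no reading.
- robot.camera_info(name): a dict with "vertical_fov" (degrees; the focal length in pixels is half the picture's height over the tangent of half this angle, whatever the lens; pixels are square), "cx", "cy" (the principal point, pixels), "extrinsics" (4x4, takes a point from camera to world coordinates). Camera axes: x right, y down, z forward; pixel columns grow to the right and rows downward; lengths in m; the calibration is good to about 2 mm. A picture is of the moment at which its call begins: read the wrist's pose just before it. camera_info takes no time and is no camera call; for the wrist camera it gives the pose at the moment of the call.
- robot.hand_in(): hands the job in, once; it reports no verdict.
The state is a dict: "time": time; "joint_pos": joint angles; "joint_velocities": joint speeds; "tau": joint torques, N m; "eef_pos": TCP position; "eef_rot": TCP orientation; "wrist_force": force on the tool from outside, world axes, zero at the start; "ft_torque": the same for the moment, N m; "width": opening from 0.0 (shut) to 1.0 (fully open).
Only numpy, scipy, OpenCV 4.12 (cv2) and the standard library are available. Lean on these libraries where they do the work, as an engineer would, in place of code of your own. Each camera call takes 0.05 s, during which the arm holds its last target. There are 200 camera calls.

### The job

Lock the cabinet blower for service: turn its free-running fan wheel by the rim until the red mark stands at the top, with the locking hole under the guide bush, then take the orange-handled lock pin from its stand, push it through the bush into the wheel until its handle sits fully down on the bush, and let go. The wheel is thin pressed metal, so never press on it with more than 15 N, and leave the other things on the bench where they are.

Things in the scene. Friction and masses are not known exactly. Their poses are not given: they have to be found in the camera images.
- fan: Cabinet blower bolted to the bench: lower half of a bare-metal casing, 230 x 150 mm, the upper half taken off. Origin: underside, z up. The axle is level, along the blower's y, 100 mm up. The casing reaches up to 98 mm; above that the wheel is open, but for the guide bush over its rear end at y = +50 mm, carried by a plate at y = +67 to 70 mm.
- wheel: Free-running fan wheel, 160 mm across, turning both ways about its own y (= the blower's y). Origin on the axle. The bladed part spans y = -35 to +35 mm; its close-set blade tips feel like a smooth drum, stiff to press (some 20 N per mm). Behind it, y = +38 to +62 mm, is a steel ring with one locking hole, along the wheel's own -z. Bearing drag 0.03 N m; it stays where it is left.
- mark (a point): Centre of the mouth of the locking hole in the wheel's ring, 80 mm from the axle. The hole is radial, 12 mm across, 16 mm at the mouth, 22 mm deep. A red paint mark 7 mm wide runs in line with it across the blades. It starts out of sight in the lower casing and must end straight below the bush.
- rim_top (a point): Fixed point of the blower, 180 mm above the bench at the blower's y = -10 mm: nominal top of the bladed part. The wheel runs out of true, so the blade tips are up to 2 mm higher or lower as it turns. Axes as the blower's: the rim runs along x here. Clear for a fingertip: 40 mm to the bush along +y, open along x.
- bush (a point): Centre of the upper mouth of the guide bush, a steel block 34 x 34 x 25 mm over the locking ring, its mouth 210 mm above the bench. The hole is vertical, 11.6 mm across with a 2 mm chamfer; below the block is a 5 mm gap to the ring.
- pin_handle (a point): Centre of the orange lock-pin handle (24 mm across, 48 mm tall), pin z up. From 24 mm below this point a 10 mm steel shank reaches 50 mm further down, its last 6 mm tapering to 5 mm. Pin 90 g. It stands in the stand, the handle resting on its top.
- pin_shoulder (a point): Middle of the underside of the pin's handle, which comes to rest on the bush; 24 mm below the handle's centre.
- stand_hole (a point): Upper mouth of the hole of the grey pin stand (70 x 70 mm block, 60 mm tall, fixed); hole 13 mm across, vertical.
- tray: Blue parts tray 100 x 120 x 35 mm with screws, fixed. Origin: underside.
- inlet_ring: Loose steel inlet ring lying flat, 140 mm across, 12 mm tall. Origin: underside. Leave alone.
- can: Loose can with a yellow label, 52 mm across, 140 mm tall. Origin: underside. Leave alone.
- driver: Loose yellow-handled screwdriver, 170 mm, lying on the bench beyond the blower. Leave alone.
- terminal: Loose orange and white terminal block 45 x 30 x 38 mm. Origin: underside. Leave alone.
Not all that is in view belongs to the job. Leave any blue or purple look-alike of the part that bears pin_handle alone.

How it is judged:
On the way:
1. the wheel is turned so that the mark stands at the top, the locking hole below the bush (horizontal distance between mark and bush below 0.006 m and z of mark in the frame of fan above 0.17 m and angular speed of wheel below 0.3 rad/s), for 0.2 s.
At the end, for the whole second after the job is handed in: The mark stands at the top within 5 mm of straight below the bush, the pin is upright in bush and wheel with the underside of its handle within 4 mm of the bush's mouth, the wheel is at rest and everything is released (distance between pin_shoulder and bush below 0.004 m and angle between pin_handle's own z axis and vertical below 0.12 rad and horizontal distance between mark and bush below 0.005 m and z of mark in the frame of fan above 0.17 m and angular speed of wheel below 0.05 rad/s); the robot touches nothing.
It fails at once if the wheel is pressed with more than 15 N by anything (contact force between wheel and anything else above 15 N).
It fails at once if a bystander is moved more than 30 mm (distance of any of inlet_ring, can, driver, terminal from where it was at the start of the episode above 0.03 m).
It also fails if it takes over 72 s, if anything falls off the work surface, if the arm or the gripper's body presses on something with over 40 N, if the wrist force passes 120 N, or if a joint passes its speed limit or range.

## Working session

There is one attempt and no reset: what is moved stays moved. The work goes in short steps, Python scripts to look and compute and a shell command to move; the robot and the scene stay as the last step left them, time stands still between calls to the robot, and variables do not carry over. Pictures are saved under pics/ and viewed, about 8 in all and at most 12, crops included, and the job is handed in when it is done.

```bash
ls; mkdir -p pics
cat > h.py <<'E'
import numpy as np, cv2
from rig import robot
from scipy.spatial.transform import Rotation as R
def cam(n):
    i=robot.camera_info(n); p,d=robot.read_camera(n)
    return p,d,i
def K(i):
    return 210/np.tan(np.radians(i["vertical_fov"])/2)
def pt(i,u,v,z):
    f=K(i); r=np.array([(u-i["cx"])/f,(v-i["cy"])/f,1.])
    return np.array(i["extrinsics"])@np.r_[r*z,1.]
def onplane(i,u,v,h):
    f=K(i); E=np.array(i["extrinsics"]); r=E[:3,:3]@np.array([(u-i["cx"])/f,(v-i["cy"])/f,1.])
    return E[:3,3]+r*(h-E[2,3])/r[2]
def cloud(d,i):
    f=K(i); v,u=np.indices(d.shape); E=np.array(i["extrinsics"])
    P=np.stack([(u-i["cx"])/f*d,(v-i["cy"])/f*d,d],-1)
    return P@E[:3,:3].T+E[:3,3]
E
python3 - <<'E'
from h import *
for n in("scene","top"):
    p,d,i=cam(n); cv2.imwrite(f"pics/{n}0.png",p); np.savez(f"{n}0.npz",p=p,d=d,**{k:i[k] for k in i})
    print(n,i)
o=robot.get_obs(); print(o)
E
```

```text
pics
scene {'vertical_fov': 57.9162658110353, 'cx': 279.7608528764358, 'cy': 203.1537400519615, 'extrinsics': array([[ 0.42517857,  0.57333539, -0.70036399,  1.17475859],
       [ 0.90490407, -0.28574992,  0.31542923, -0.30235905],
       [-0.01928221, -0.76787598, -0.64030827,  0.66669822],
       [ 0.        ,  0.        ,  0.        ,  1.        ]])}
top {'vertical_fov': 48.77949632883171, 'cx': 285.4115108410177, 'cy': 215.4616979395673, 'extrinsics': array([[ 0.02757354, -0.99003186,  0.13811809,  0.42720826],
       [-0.9996    , -0.02817777, -0.002421  , -0.04742458],
       [ 0.00628873, -0.13799609, -0.99041281,  1.19445209],
       [ 0.        ,  0.        ,  0.        ,  1.        ]])}
{'time': 0.1, 'joint_pos': array([ 9.95891565e-01,  3.59467694e-01,  1.51131489e+00, -2.40470400e-05,
        1.27247383e+00, -1.15091065e-01]), 'joint_velocities': array([-0.00128939, -0.00117254, -0.00179874, -0.0006672 ,  0.00304754,
       -0.00132143]), 'tau': array([-4.92100335e-04, -5.16356170e+01, -2.71407866e+01,  6.77933847e-02,
        2.75745266e-02, -2.56126469e-05]), 'eef_pos': array([0.26595066, 0.53717025, 0.2298765 ]), 'eef_rot': array([ 0.35933637,  1.54110116, -0.36182612]), 'wrist_force': array([ 0.47720018,  0.80977381, -0.60731703]), 'ft_torque': array([-0.01864206, -0.00619783, -0.03900198]), 'width': 0.9994015119874807}
```

View pics/scene0.png

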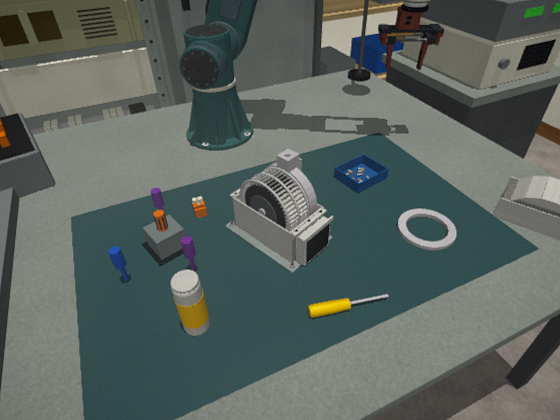

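View pics/top0.png

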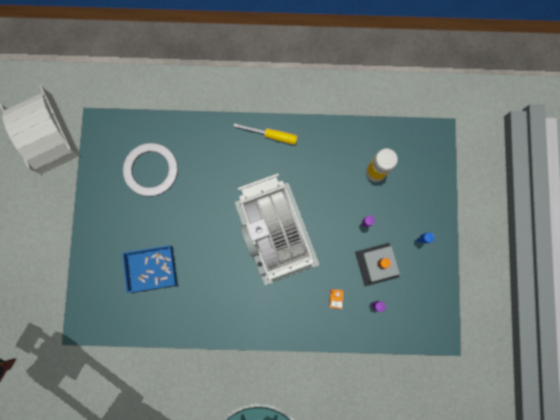

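Candidates for the pin: orange handle in grey stand, scene (160,220) / top (384,264). Look-alikes are purple, top (368,221) and (378,307), and blue, top (427,238). The terminal is orange and white at top (337,298). I choose the one in the stand.

Run:
```python
from h import *
out=[]
for n in("scene","top"):
    z=np.load(n+"0.npz"); p,d=z["p"],z["d"]; i={k:z[k] for k in("vertical_fov","cx","cy","extrinsics")}
    W=cloud(d,i); hsv=cv2.cvtColor(p,cv2.COLOR_BGR2HSV)
    print(n,"bench z",np.median(W[...,2][(d>0)&(abs(W[...,2])<.02)]))
    m=(hsv[...,0]>3)&(hsv[...,0]<17)&(hsv[...,1]>170)&(hsv[...,2]>100)&(W[...,2]>.065)&(W[...,2]<.125)&(W[...,0]>.2)&(W[...,0]<.7)&(abs(W[...,1])<.5)&(d>0)
    print("orange",m.sum(),np.c_[W[m].min(0),W[m].max(0),np.median(W[m],0)].round(4).tolist())
    t=m&(W[...,2]>W[m][:,2].max()-.006); print(" top part",t.sum(),W[t].mean(0).round(4))
    m=(W[...,2]>.203)&(W[...,2]<.217)&(W[...,0]>.25)&(W[...,0]<.65)&(abs(W[...,1])<.25)&(d>0)
    q=W[m]; print("bush",m.sum(),q.mean(0).round(4),cv2.minAreaRect((q[:,:2]*1000).astype(np.float32)))
    m=(W[...,2]>.085)&(W[...,2]<.105)&(W[...,0]>.25)&(W[...,0]<.65)&(W[...,1]>-.15)&(W[...,1]<.15)&(d>0)
    q=W[m]; print("casing",cv2.minAreaRect((q[:,:2]*1000).astype(np.float32)))
    m=(W[...,2]>.052)&(W[...,2]<.066)&(W[...,0]>.25)&(W[...,0]<.65)&(W[...,1]<-.15)&(W[...,1]>-.4)&(d>0)
    q=W[m]; print("stand",cv2.minAreaRect((q[:,:2]*1000).astype(np.float32)))
    c=p[140:290,210:460] if n=="top" else p[140:290,90:340]
    out.append(cv2.resize(c,None,fx=3,fy=2.9,interpolation=cv2.INTER_CUBIC)[:, :])
cv2.imwrite("pics/c0.png",cv2.resize(out[1],(800,480)))
```

```text
scene bench z 0.0006149185151285153
orange 133 [[0.4631, 0.4865, 0.4803], [-0.2981, -0.2763, -0.2873], [0.0651, 0.1106, 0.1032]]
 top part 64 [ 0.4747 -0.2871  0.1082]
bush 204 [0.5338 0.0069 0.209 ] ((531.5559692382812, 8.119070053100586), (35.75947952270508, 40.08794021606445), 20.567405700683594)
casing ((555.4228515625, -24.55426025390625), (233.09417724609375, 115.1388168334961), 21.905515670776367)
stand ((468.89227294921875, -296.3475646972656), (162.4010467529297, 204.66012573242188), 75.61515808105469)
top bench z 0.0003084185612419743
orange 30 [[0.4638, 0.4828, 0.4733], [-0.2954, -0.2756, -0.2803], [0.088, 0.1122, 0.1052]]
 top part 13 [ 0.4735 -0.2861  0.1083]
bush 266 [0.5318 0.009  0.2098] ((532.009521484375, 8.790552139282227), (34.4974365234375, 37.87976837158203), 20.20548439025879)
casing ((552.8934936523438, -13.591156005859375), (231.00299072265625, 134.92149353027344), 22.13035011291504)
stand ((496.69329833984375, -272.86114501953125), (155.29098510742188, 209.18215942382812), 50.7481575012207)
```

View pics/c0.png

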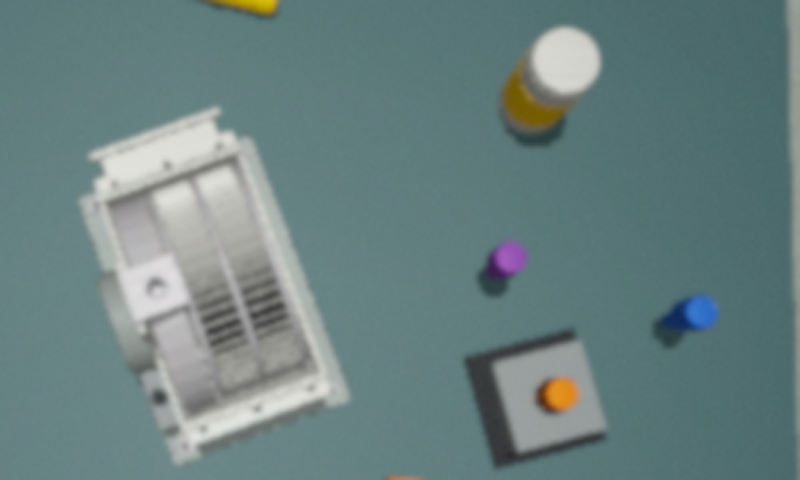

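The crop shows the orange handle at (558,394), alone in the grey block, with purple at (508,260) and blue at (700,312). The bush hole is at (157,287), on the blower's +y side. The blower's x axis is about 21.5° from world x.

```bash
cat >> h.py <<'E'
A=np.radians(21.5); BX=np.array([np.cos(A),np.sin(A),0]); BY=np.array([-np.sin(A),np.cos(A),0]); BUSH=np.array([.532,.0085,.21])
def st():
    o=robot.get_obs(); r=R.from_rotvec(o["eef_rot"]); return o["time"],np.array(o["eef_pos"]),r,np.array(o["wrist_force"]),o["width"]
def goto(p,yaw=None,jaw=None):
    """tool down, jaw along horizontal vector jaw; prints turn (tool, deg) then shift (cm) in the turned tool frame"""
    t,x,r,f,w=st()
    if jaw is not None:
        best=None
        for s in(1,-1):
            X=np.array([0,0,-1.]);Y=s*np.array(jaw);Z=np.cross(X,Y)
            T=R.from_matrix(np.c_[X,Y,Z]); q=(r.inv()*T).as_rotvec(degrees=True)
            if best is None or np.linalg.norm(q)<np.linalg.norm(best[0]): best=(q,T)
        q,T=best; print("turn",q.round(2))
    else: T=r
    print("shift cm",(T.inv().apply(np.array(p)-x)*100).round(2),"axes y,z:",T.as_matrix()[:,1].round(3),T.as_matrix()[:,2].round(3),"f",f.round(1),"t",t, x.round(4),w)
E
python3 - <<'E'
from h import *
rim=BUSH-.06*BY; rim[2]=.25; print(rim)
goto(rim,jaw=BY); goto(rim,jaw=BX); print(robot.get_obs()["joint_pos"])
E
```

```text
[ 0.55399007 -0.04732505  0.25      ]
turn [-47.84  -0.05   0.09]
shift cm [ -2.01 -64.94   5.38] axes y,z: [-0.367  0.93   0.   ] [0.93  0.367 0.   ] f [ 0.5  0.8 -0.6] t 0.1 [0.266  0.5372 0.2299] 0.9994015119874807
turn [4.216e+01 3.000e-02 9.000e-02]
shift cm [-2.01  5.38 64.94] axes y,z: [0.93  0.367 0.   ] [ 0.367 -0.93   0.   ] f [ 0.5  0.8 -0.6] t 0.1 [0.266  0.5372 0.2299] 0.9994015119874807
[ 9.95891565e-01  3.59467694e-01  1.51131489e+00 -2.40470400e-05
  1.27247383e+00 -1.15091065e-01]
```

```bash
python3 -m handwheel '[[[-1,0,0],[-8,0,0]],[[-1,0,0],[-8,0,0]],[[-1,0,0],[-8,0,0]],[[-1,0,0],[-8,0,0]],[[-1,0,0],[-8,0,0]],[[0,0,0],[-7.84,0,0]],[[0,-4,0.4],[0,0,0]],[[0,-4,0.4],[0,0,0]]]' 1 20 && python3 -m handwheel '[[[0,-4.5,0.35],[0,0,0]],[[0,-4.5,0.35],[0,0,0]],[[0,-4.5,0.35],[0,0,0]],[[0,-4.5,0.35],[0,0,0]],[[0,-4.5,0.35],[0,0,0]],[[0,-4.5,0.35],[0,0,0]],[[0,-4.5,0.35],[0,0,0]],[[0,-4.5,0.35],[0,0,0]]]' && python3 -m handwheel '[[[0,-4.5,0.4],[0,0,0]],[[0,-4.5,0.4],[0,0,0]],[[0,-4.5,0.4],[0,0,0]],[[0,-4.5,0.3],[0,0,0]],[[0,-3,0.3],[0,0,0]],[[0,0,0],[0,0,0]],[[0,0,0],[0,0,0]],[[0,0,0],[0,0,0]]]'
python3 - <<'E'
from h import *
rim=BUSH-.06*BY; rim[2]=.2
goto(rim,jaw=BY)
p,d,i=cam("wrist"); cv2.imwrite("pics/w1.png",p); print(i); W=cloud(d,i)
E
```

```text
time: 0.9
eef_pos: [0.3028, 0.4657, 0.2801]
eef_rot: [-0.297, 1.551, 0.296]
wrist_force: [0.6, -0.8, 0.5]
width: 0.316
time: 1.7
eef_pos: [0.4612, 0.1397, 0.2805]
eef_rot: [-0.294, 1.551, 0.294]
wrist_force: [0.7, -0.1, 1.8]
width: 0.007
time: 2.5
eef_pos: [0.5538, -0.0463, 0.2803]
eef_rot: [-0.294, 1.552, 0.296]
wrist_force: [-0.4, -0.6, 0.1]
width: 0.005
turn [ 0.03 -0.06 -0.06]
shift cm [ 8.03 -0.1  -0.02] axes y,z: [-0.367  0.93   0.   ] [0.93  0.367 0.   ] f [-0.4 -0.6  0.1] t 2.5 [ 0.5538 -0.0463  0.2803] 0.004574896667808441
{'vertical_fov': 66.72277750198046, 'cx': 278.46579055588666, 'cy': 206.70177911561566, 'extrinsics': array([[-3.67317196e-01,  8.94011723e-01,  2.56556263e-01,
         4.83953338e-01],
       [ 9.30095408e-01,  3.52834944e-01,  1.02127543e-01,
        -7.47101457e-02],
       [ 7.81205777e-04,  2.76135005e-01, -9.61118541e-01,
         4.35015276e-01],
       [ 0.00000000e+00,  0.00000000e+00,  0.00000000e+00,
         1.00000000e+00]])}
```

View pics/w1.png

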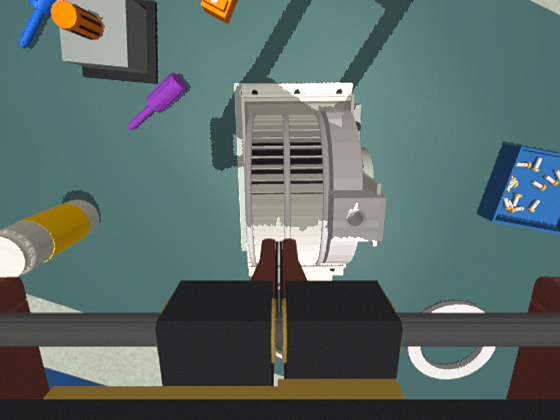

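The wrist view shows the fingers over the bladed drum (about 278,245) and the bush hole at (355,217). It is aligned in yaw and no red mark is visible.

```bash
python3 - <<'E'
from h import *
p,d,i=cam("wrist"); W=cloud(d,i)
b=onplane(i,355,217,.21); print("bush hole",b)
m=(abs(W[...,2]-.21)<.004)&(d>0)&(np.hypot(W[...,0]-.53,W[...,1]-.01)<.04)
print(m.sum(),W[m].mean(0),cv2.minAreaRect((W[m][:,:2]*1000).astype(np.float32)))
# drum top fit: points with blower y in [-60-..] relative bush
r=(W-BUSH); u=r@BX; v=r@BY
m=(d>0)&(v>-.083)&(v<-.02)&(abs(u)<.085)&(W[...,2]>.12)&(W[...,2]<.19)&~((abs(v+.06)<.03)&(u>-.03))
a=np.c_[u[m],W[...,2][m]]; rr=np.hypot(a[:,0],a[:,1]-.1)
k=rr>np.percentile(rr,60); a=a[k]
s=np.linalg.lstsq(np.c_[2*a,np.ones(len(a))],(a**2).sum(1),rcond=None)[0]; print("circle u,z,R",s[:2],np.sqrt(s[2]+s[0]**2+s[1]**2),len(a),a[:,0].min(),a[:,0].max())
E
python3 -m handwheel '[[[1.5,0,0],[0,0,0]],[[1.5,0,0],[0,0,0]],[[1.5,0,0],[0,0,0]],[[1,0,0],[0,0,0]],[[1,0,0],[0,0,0]],[[0.5,0,0],[0,0,0]],[[0,0,0],[0,0,0]],[[0,0,0],[0,0,0]]]'
```

```text
bush hole [0.53065577 0.00510538 0.21      ]
2192 [0.53048757 0.00725072 0.21036273] ((531.1614379882812, 7.722780227661133), (34.529571533203125, 38.638755798339844), 21.94162940979004)
circle u,z,R [9.53680968e-05 1.03522544e-01] 0.07574785131296655 1966 -0.0760604398501517 0.07129035875900948
time: 3.4
eef_pos: [0.5549, -0.0474, 0.211]
eef_rot: [-0.295, 1.55, 0.294]
wrist_force: [0.6, 1.2, 0.2]
width: 0.005
```

```bash
python3 -m handwheel '[[[1,0,-0.5],[0,0,0]],[[0.6,0,-0.5],[0,0,0]],[[0.2,0,0],[0,0,0]],[[0.1,0,0],[0,0,0]],[[0,0,0],[0,0,0]],[[0,0,0],[0,0,0]],[[0,0,0],[0,0,0]],[[0,0,0],[0,0,0]]]'
python3 - <<'E'
from h import *
for k in range(3): goto(BUSH); cam("wrist")
E
```

```text
time: 4.2
eef_pos: [0.5456, -0.051, 0.1918]
eef_rot: [-0.295, 1.55, 0.294]
wrist_force: [0.2, -1.2, -0.3]
width: 0.005
shift cm [-1.82  6.03  0.92] axes y,z: [-0.367  0.93  -0.   ] [0.93  0.367 0.   ] f [ 0.2 -1.2 -0.3] t 4.2 [ 0.5456 -0.051   0.1918] 0.005427122457368316
shift cm [-1.82  6.03  0.92] axes y,z: [-0.367  0.93  -0.   ] [0.93  0.367 0.   ] f [0.9 0.6 0.4] t 4.25 [ 0.5456 -0.051   0.1918] 0.004590473954625515
shift cm [-1.83  6.03  0.93] axes y,z: [-0.366  0.93  -0.   ] [0.93  0.366 0.   ] f [-0.6 -0.5  1. ] t 4.3 [ 0.5455 -0.051   0.1918] 0.0056593084036069465
```

```bash
python3 -m handwheel '[[[0.05,0,0],[0,0,0]],[[0.05,0,0],[0,0,0]],[[0.02,0,0],[0,0,0]],[[0.02,0,0],[0,0,0]],[[0.01,0,0],[0,0,0]],[[0,0,0],[0,0,0]],[[0,0,0],[0,0,0]],[[0,0,0],[0,0,0]]]'
```

```text
time: 5.15
eef_pos: [0.5454, -0.051, 0.1902]
eef_rot: [-0.294, 1.551, 0.294]
wrist_force: [-0.3, 0.8, 0.1]
width: 0.008
```

```bash
python3 -m handwheel '[[[0.01,0,0],[0,0,0]],[[0.01,0,0],[0,0,0]],[[0.01,0,0],[0,0,0]],[[0.01,0,0],[0,0,0]],[[0.01,0,0],[0,0,0]],[[0,0,0],[0,0,0]],[[0,0,0],[0,0,0]],[[0,0,0],[0,0,0]]]'
```

```text
time: 5.95
eef_pos: [0.5454, -0.051, 0.1897]
eef_rot: [-0.294, 1.551, 0.294]
wrist_force: [0.4, 0.8, 0.3]
width: 0.005
```

Run:
```python
from h import *
for k in range(3): goto(BUSH); cam("wrist")
```

```text
shift cm [-2.03  6.03  0.94] axes y,z: [-0.366  0.93  -0.   ] [ 0.93   0.366 -0.   ] f [0.4 0.8 0.3] t 5.95 [ 0.5454 -0.051   0.1897] 0.005267722279543873
shift cm [-2.03  6.03  0.94] axes y,z: [-0.366  0.93  -0.   ] [ 0.93   0.366 -0.   ] f [-0.1  0.9  0.3] t 6.0 [ 0.5454 -0.051   0.1897] 0.003398309717174884
shift cm [-2.03  6.03  0.94] axes y,z: [-0.366  0.93  -0.   ] [ 0.93   0.366 -0.   ] f [0.8 0.1 0.4] t 6.05 [ 0.5454 -0.051   0.1897] 0.0025899983136304598
```

```bash
python3 -m handwheel '[[[0.01,0,0],[0,0,0]],[[0.01,0,0],[0,0,0]],[[0.01,0,0],[0,0,0]],[[0.01,0,0],[0,0,0]],[[0.01,0,0],[0,0,0]],[[0.01,0,0],[0,0,0]],[[0,0,0],[0,0,0]],[[0,0,0],[0,0,0]]]'
```

```text
time: 6.9
eef_pos: [0.5454, -0.051, 0.1891]
eef_rot: [-0.294, 1.551, 0.294]
wrist_force: [0.1, 1.0, 0.9]
width: 0.006
```

```bash
python3 -m handwheel '[[[0.01,0,0],[0,0,0]],[[0.01,0,0],[0,0,0]],[[0.01,0,0],[0,0,0]],[[0.01,0,0],[0,0,0]],[[0,0,0],[0,0,0]],[[0,0,0],[0,0,0]],[[0,0,0],[0,0,0]],[[0,0,0],[0,0,0]]]'
```

```text
time: 7.7
eef_pos: [0.5455, -0.051, 0.1889]
eef_rot: [-0.294, 1.55, 0.294]
wrist_force: [-0.8, 0.5, 5.9]
width: 0.004
```

```bash
python3 -m handwheel '[[[0,0,0.2],[0,0,0]],[[0,0,0.25],[0,0,0]],[[0,0,0.25],[0,0,0]],[[0,0,0.25],[0,0,0]],[[0,0,0.25],[0,0,0]],[[0,0,0.25],[0,0,0]],[[0,0,0.25],[0,0,0]],[[0,0,0.0],[0,0,0]]]'
```

```text
time: 8.5
eef_pos: [0.5615, -0.0445, 0.1886]
eef_rot: [-0.294, 1.55, 0.295]
wrist_force: [0.0, 2.2, 3.8]
width: 0.007
```

```bash
python3 -m handwheel '[[[-0.2,0,-0.2],[0,0,0]],[[0,0,-1.8],[0,0,0]],[[0.17,0,0],[0,0,0]],[[0.04,0,0.2],[0,0,0]],[[0,0,0.55],[0,0,0]],[[0,0,0.55],[0,0,0]],[[0,0,0.55],[0,0,0]],[[0,0,0.55],[0,0,0]]]'
python3 - <<'E'
from h import *
goto(BUSH)
p,d,i=cam("wrist"); cv2.imwrite("pics/w2.png",p[60:300,180:400])
E
```

```text
time: 9.3
eef_pos: [0.5658, -0.0431, 0.1884]
eef_rot: [-0.295, 1.551, 0.294]
wrist_force: [0.3, -0.2, 1.1]
width: 0.001
shift cm [-2.16  6.04 -1.25] axes y,z: [-0.367  0.93  -0.   ] [ 0.93   0.367 -0.   ] f [ 0.3 -0.2  1.1] t 9.3 [ 0.5658 -0.0431  0.1884] 0.0005281170308988891
```

```bash
python3 -m handwheel '[[[-0.2,0,-0.2],[0,0,0]],[[0,0,-2.3],[0,0,0]],[[0.17,0,0],[0,0,0]],[[0.06,0,0.2],[0,0,0]],[[0.01,0,0.58],[0,0,0]],[[0.01,0,0.58],[0,0,0]],[[0.01,0,0.58],[0,0,0]],[[0.01,0,0.58],[0,0,0]]]'
```

```text
time: 10.15
eef_pos: [0.5662, -0.043, 0.1879]
eef_rot: [-0.295, 1.55, 0.294]
wrist_force: [0.0, -0.9, -0.0]
width: 0.001
```

```bash
python3 -m handwheel '[[[-0.2,0,-0.2],[0,0,0]],[[0,0,-2.3],[0,0,0]],[[0.17,0,0],[0,0,0]],[[0.08,0,0.2],[0,0,0]],[[0.01,0,0.58],[0,0,0]],[[0.01,0,0.58],[0,0,0]],[[0.01,0,0.58],[0,0,0]],[[0.01,0,0.58],[0,0,0]]]'
python3 - <<'E'
from h import *
p,d,i=cam("wrist"); cv2.imwrite("pics/w3.png",p[60:300,180:400]); a=cv2.imread("pics/w2.png"); cv2.imwrite("pics/w23.png",cv2.resize(np.hstack([a,p[60:300,180:400]]),(792,432)))
E
```

```text
time: 10.95
eef_pos: [0.5662, -0.0427, 0.1871]
eef_rot: [-0.294, 1.55, 0.295]
wrist_force: [-0.3, 1.8, 3.1]
width: 0.006
```

View pics/w23.png

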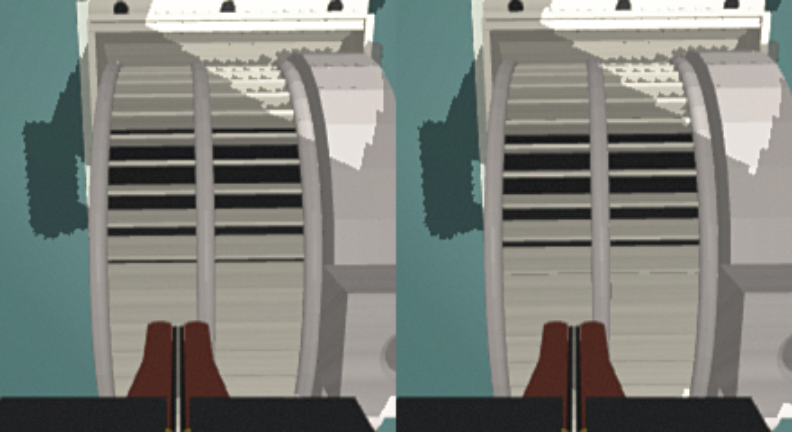

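```bash
python3 -m handwheel '[[[-0.2,0,-0.2],[0,0,0]],[[0,0,-2.3],[0,0,0]],[[0.16,0,0],[0,0,0]],[[0.05,0,0.2],[0,0,0]],[[0.005,0,0.58],[0,0,0]],[[0.005,0,0.58],[0,0,0]],[[0,0,0.58],[0,0,0]],[[0,0,0.58],[0,0,0]]]'
```

```text
time: 11.8
eef_pos: [0.5665, -0.0428, 0.1867]
eef_rot: [-0.295, 1.55, 0.294]
wrist_force: [-0.6, -0.1, 0.9]
width: 0.007
```

```bash
python3 -m handwheel '[[[-0.2,0,-0.2],[0,0,0]],[[0,0,-2.3],[0,0,0]],[[0.16,0,0],[0,0,0]],[[0.07,0,0.2],[0,0,0]],[[0.005,0,0.58],[0,0,0]],[[0.005,0,0.58],[0,0,0]],[[0.005,0,0.58],[0,0,0]],[[0,0,0.58],[0,0,0]]]'
python3 - <<'E'
from h import *
p,d,i=cam("wrist"); h=cv2.cvtColor(p,cv2.COLOR_BGR2HSV)
m=((h[...,0]<8)|(h[...,0]>172))&(h[...,1]>140)&(h[...,2]>60); m[:, :235]=0; m[:,340:]=0; m[:60]=0;m[250:]=0
print(m.sum(), np.argwhere(m).mean(0) if m.any() else None)
E
```

```text
time: 12.6
eef_pos: [0.5667, -0.0428, 0.1863]
eef_rot: [-0.295, 1.55, 0.294]
wrist_force: [0.8, 0.6, 0.3]
width: 0.008
747 [139.89959839 285.50736278]
```

```bash
cat >> h.py <<'E'
BUSH[:]=[.531,.007,.21]
def mark():
    p,d,i=cam("wrist"); h=cv2.cvtColor(p,cv2.COLOR_BGR2HSV)
    m=((h[...,0]<8)|(h[...,0]>172))&(h[...,1]>140)&(h[...,2]>60); W=cloud(d,i); r=W-BUSH; v=r@BY; u=r@BX
    m&=(d>0)&(v>-.087)&(v<-.013)&(W[...,2]>.085)&(W[...,2]<.19)&(abs(u)<.09)
    t0,x=st()[:2]
    tip=x-BUSH; m&=~((abs(v-tip@BY)<.02)&(u>tip@BX-.02))
    m=cv2.morphologyEx(m.astype(np.uint8),cv2.MORPH_OPEN,np.ones((2,2)))>0
    if not m.any(): print("no red"); return p
    th=np.degrees(np.arctan2(u[m],W[...,2][m]-.1)); R_=np.hypot(u[m],W[...,2][m]-.1)
    print("red",m.sum(),"th med/min/max",np.median(th).round(2),np.percentile(th,[3,97]).round(2),"R",np.median(R_).round(4),"rows",np.argwhere(m).min(0),np.argwhere(m).max(0),"u",np.median(u[m]).round(4),"v",v[m].min().round(3),v[m].max().round(3),"t",t0)
    return p
E
python3 - <<'E'
from h import *
p=mark(); cv2.imwrite("pics/w4.png",cv2.resize(p[60:300,180:400],(660,600)))
E
```

```text
red 564 th med/min/max -67.13 [-74.37 -65.56] R 0.0781 rows [ 92 238] [ 99 358] u -0.0719 v -0.085 -0.014 t 12.7
```

View pics/w4.png

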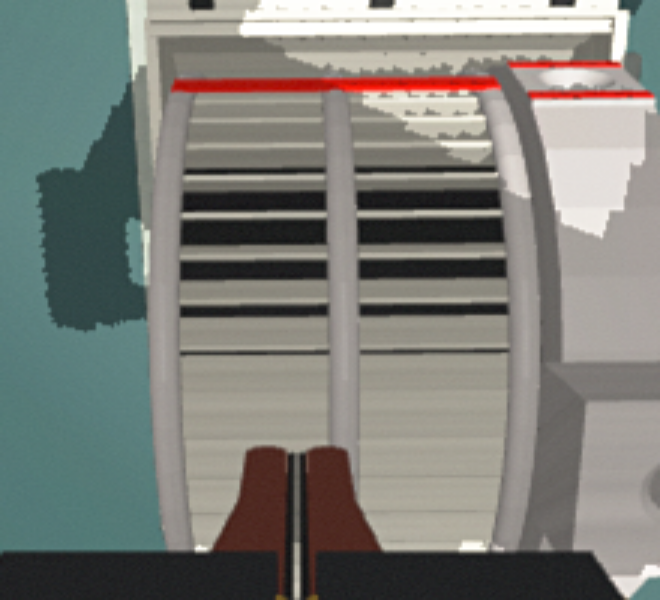

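```bash
python3 -m handwheel '[[[-0.2,0,-0.2],[0,0,0]],[[0,0,-2.3],[0,0,0]],[[0.17,0,0],[0,0,0]],[[0.06,0,0.2],[0,0,0]],[[0.005,0,0.58],[0,0,0]],[[0.005,0,0.58],[0,0,0]],[[0,0,0.58],[0,0,0]],[[0,0,0.58],[0,0,0]]]'
python3 - <<'E'
from h import *
mark()
E
```

```text
time: 13.5
eef_pos: [0.5669, -0.0425, 0.1861]
eef_rot: [-0.295, 1.55, 0.294]
wrist_force: [-1.8, 0.5, 3.4]
width: 0.004
red 1212 th med/min/max -47.8 [-60.44 -45.42] R 0.0787 rows [103 234] [135 365] u -0.0579 v -0.085 -0.013 t 13.55
```

```bash
python3 -m handwheel '[[[-0.2,0,-0.2],[0,0,0]],[[0,0,-2.3],[0,0,0]],[[0.16,0,0],[0,0,0]],[[0.05,0,0.2],[0,0,0]],[[0,0,0.58],[0,0,0]],[[0,0,0.58],[0,0,0]],[[0,0,0.58],[0,0,0]],[[0,0,0.58],[0,0,0]]]'
python3 - <<'E'
from h import *
mark()
E
```

```text
time: 14.35
eef_pos: [0.5668, -0.0423, 0.1862]
eef_rot: [-0.294, 1.55, 0.294]
wrist_force: [-0.8, 1.6, 3.3]
width: 0.005
red 1712 th med/min/max -26.27 [-28.94 -24.05] R 0.0793 rows [142 231] [185 368] u -0.0351 v -0.085 -0.012 t 14.4
```

```bash
python3 -m handwheel '[[[-0.2,0,-0.2],[0,0,0]],[[0,0,-2.3],[0,0,0]],[[0.16,0,0],[0,0,0]],[[0.03,0,0.2],[0,0,0]],[[0,0,0.55],[0,0,0]],[[0,0,0.55],[0,0,0]],[[0,0,0.5],[0,0,0]],[[0,0,0.2],[0,0,0]]]'
python3 - <<'E'
from h import *
p=mark(); goto(BUSH); cv2.imwrite("pics/w5.png",cv2.resize(p[150:290,230:420],(760,560)))
E
```

```text
time: 15.2
eef_pos: [0.5623, -0.0439, 0.1867]
eef_rot: [-0.293, 1.549, 0.295]
wrist_force: [-1.7, 4.2, 6.5]
width: 0.007
red 1479 th med/min/max -8.56 [-10.6   -5.82] R 0.0797 rows [198 231] [225 367] u -0.0118 v -0.085 -0.013 t 15.25
shift cm [-2.33  5.89 -1.07] axes y,z: [-0.366  0.931  0.001] [0.931 0.366 0.002] f [-1.7  3.8  7.1] t 15.25 [ 0.5625 -0.0439  0.1867] 0.007228574566104944
```

View pics/w5.png

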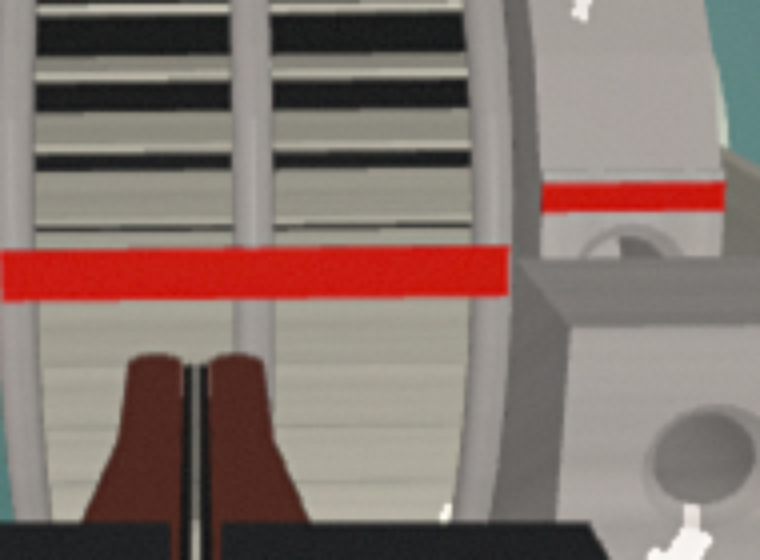

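```bash
python3 -m handwheel '[[[-0.2,0,-0.2],[0,0,0]],[[0,0,-1.5],[0,0,0]],[[0.14,0,0],[0,0,0]],[[0.03,0,0.1],[0,0,0]],[[0,0,0.4],[0,0,0]],[[0,0,0.4],[0,0,0]],[[0,0,0.27],[0,0,0]],[[0,0,0],[0,0,0]]]'
python3 - <<'E'
from h import *
p=mark(); goto(BUSH)
E
python3 -m handwheel '[[[-0.5,0,0],[0,0,0]],[[-1.5,0,0],[0,0,0]],[[-3,0,0],[0,0,0]],[[-3,0,-3],[0,0,0]],[[0,0,-4],[0,0,0]],[[0,0,-2],[0,0,0]],[[0,0,0],[0,0,0]],[[0,0,0],[0,0,0]]]' -1 20
python3 - <<'E'
from h import *
p=mark(); p=mark();cv2.imwrite("pics/w6.png",p)
E
```

```text
time: 16.05
eef_pos: [0.5566, -0.0463, 0.1871]
eef_rot: [-0.293, 1.549, 0.294]
wrist_force: [-1.2, 2.5, 9.0]
width: 0.004
red 577 th med/min/max 2.05 [-0.34  8.35] R 0.0799 rows [249 233] [261 356] u 0.0028 v -0.085 -0.016 t 16.1
shift cm [-2.29  5.9  -0.42] axes y,z: [-0.366  0.931  0.   ] [0.931 0.366 0.001] f [-1.   3.6  8.5] t 16.1 [ 0.5565 -0.0464  0.187 ] 0.005750970146852717
time: 16.9
eef_pos: [0.4728, -0.0799, 0.2664]
eef_rot: [-0.294, 1.55, 0.293]
wrist_force: [-0.4, 1.0, 0.8]
width: 0.693
red 149 th med/min/max 0.1 [-24.41   2.03] R 0.0803 rows [308 251] [312 328] u 0.0001 v -0.084 -0.018 t 16.95
red 160 th med/min/max 0.47 [-24.3    2.38] R 0.0803 rows [308 251] [312 329] u 0.0007 v -0.084 -0.018 t 17.0
```

View pics/w6.png

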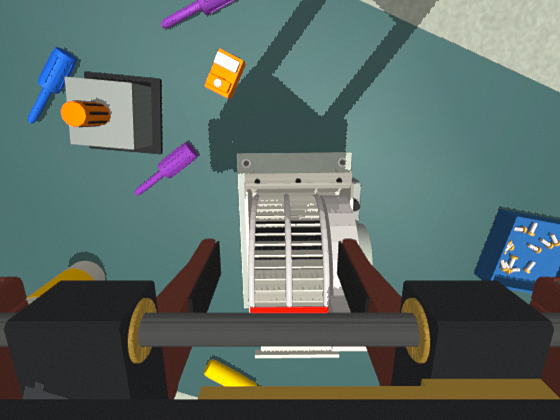

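Run:
```python
from h import *
p,d,i=cam("top"); h=cv2.cvtColor(p,cv2.COLOR_BGR2HSV)
m=((h[...,0]<8)|(h[...,0]>172))&(h[...,1]>120)&(h[...,2]>60); m[:,:230]=0;m[:,320:]=0;m[:170]=0;m[290:]=0
q=np.argwhere(m); print(len(q),q.min(0),q.max(0))
for v,u in q[::max(1,len(q)//5)]:
    r=onplane(i,u,v,.18)-BUSH; print(u,v,"u",(r@BX).round(4),"v",(r@BY).round(4))
r=np.mean([onplane(i,u,v,.18) for v,u in q],0)-BUSH; print("mark mean u",r@BX)
g=cv2.cvtColor(p,cv2.COLOR_BGR2GRAY)[222:240,248:268]; print(g.min(),np.argwhere(g<g.min()+25).mean(0)+[222,248])
goto([.4745,-.2868,.19],jaw=BY)
```

```text
Traceback (most recent call last):
ValueError: zero-size array to reduction operation minimum which has no identity
```

Run:
```python
from h import *
goto([.4745,-.2868,.18],jaw=BY)
```

```text
turn [0.01 0.02 0.01]
shift cm [  8.61 -19.31  -7.52] axes y,z: [-0.367  0.93   0.   ] [0.93  0.367 0.   ] f [-0.2  0.3  0.3] t 17.05 [ 0.4736 -0.0795  0.2661] 0.8340139781755936
```

```bash
python3 -m handwheel '[[[0,-3.9,-1.5],[0,0,0]],[[0,-3.9,-1.5],[0,0,0]],[[0,-3.9,-1.5],[0,0,0]],[[1.6,-3.9,-1.5],[0,0,0]],[[3,-3.7,-1.5],[0,0,0]],[[3,0,0],[0,0,0]],[[1,0,0],[0,0,0]],[[0,0,0],[0,0,0]]]' -0.2 20
cat > look.py <<'E'
from h import *
p,d,i=cam("top"); h=cv2.cvtColor(p,cv2.COLOR_BGR2HSV)
m=((h[...,0]<8)|(h[...,0]>172))&(h[...,1]>100)&(h[...,2]>60); m[:,:230]=0;m[:,320:]=0;m[:170]=0;m[290:]=0
q=np.argwhere(m); print("top red",len(q))
if len(q):
    r=np.array([onplane(i,u,v,.18) for v,u in q])-BUSH; print("mark mean u",(r@BX).mean().round(4),(r@BX).std().round(4),"v",(r@BY).min().round(3),(r@BY).max().round(3))
    W=cloud(d,i); k=(abs(W[...,2]-.21)<.005)&(d>0)&(np.hypot(W[...,0]-.53,W[...,1]-.01)<.04); rr=cv2.minAreaRect((W[k][:,:2]*1000).astype(np.float32)); print("bush block",rr)
goto([.4745,-.2868,.18])
E
python3 look.py
python3 - <<'E'
from h import *
p,d,i=cam("wrist"); cv2.imwrite("pics/w7.png",p); W=cloud(d,i); h=cv2.cvtColor(p,cv2.COLOR_BGR2HSV)
m=(h[...,0]>3)&(h[...,0]<17)&(h[...,1]>170)&(h[...,2]>100)&(d>0)&(W[...,2]>.1)&(W[...,2]<.115)&(np.hypot(W[...,0]-.4745,W[...,1]+.2868)<.04)
print("handle top",m.sum(),np.median(W[m],0),cv2.minEnclosingCircle((W[m][:,:2]*1000).astype(np.float32)))
v,u=np.argwhere(m).mean(0); print(u,v,onplane(i,u,v,.108))
m=(h[...,0]<40)&(h[...,1]<60)&(abs(W[...,2]-.06)<.005)&(np.hypot(W[...,0]-.4745,W[...,1]+.2868)<.06)
print("stand",cv2.minAreaRect((W[m][:,:2]*1000).astype(np.float32)),m.sum())
E
```

```text
time: 17.85
eef_pos: [0.473, -0.2854, 0.1784]
eef_rot: [-0.292, 1.554, 0.298]
wrist_force: [-0.5, 1.0, 0.8]
width: 0.6
top red 96
mark mean u 0.0031 0.0022 v -0.083 -0.02
bush block ((532.0712280273438, 8.817663192749023), (33.87379455566406, 37.866851806640625), 22.10948944091797)
shift cm [-0.01 -0.12  0.03] axes y,z: [-0.367  0.93   0.002] [ 0.93   0.367 -0.001] f [-0.  -0.6 -0. ] t 17.9 [ 0.4738 -0.2858  0.1799] 0.5977588682798572
handle top 769 [ 0.47169516 -0.28927814  0.10836877] ((472.4873046875, -288.9700927734375), 11.688714027404785)
275.73602080624187 215.84005201560467 [ 0.47176236 -0.28935892  0.108     ]
stand ((472.7142333984375, -288.3868103027344), (67.37923431396484, 70.26154327392578), 17.685834884643555) 53
```

View pics/w7.png

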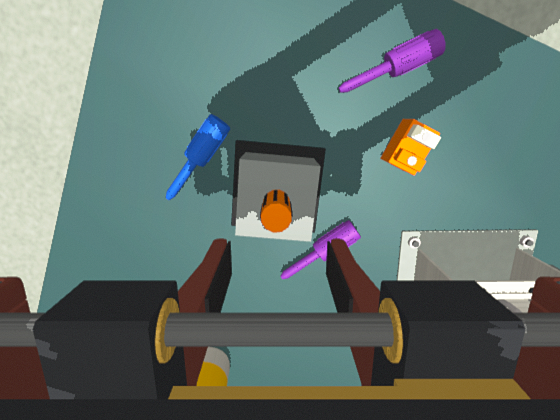

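```bash
python3 - <<'E'
from h import *
p,d,i=cam("scene"); W=cloud(d,i); h=cv2.cvtColor(p,cv2.COLOR_BGR2HSV)
for n,a,b in(("blue",105,125),("purple",130,160)):
    m=(h[...,0]>a)&(h[...,0]<b)&(h[...,1]>120)&(h[...,2]>60)&(d>0)&(W[...,1]<-.1)&(W[...,0]>.3)&(W[...,0]<.75)&(W[...,1]>-.45)&(W[...,2]>.005)&(W[...,2]<.2)
    k,l=cv2.connectedComponents(m.astype(np.uint8))
    for j in range(1,k):
        q=W[l==j]
        if len(q)>15: r=q.mean(0)-[.473,-.288,0]; print(n,len(q),q.mean(0).round(3),q[:,2].max().round(3),"u",(r@BX).round(3),"v",(r@BY).round(3))
goto([.473,-.288,.079])
E
python3 -m handwheel '[[[0,-0.18,-0.15],[0,0,0]],[[2,0,0],[0,0,0]],[[2,0,0],[0,0,0]],[[2,0,0],[0,0,0]],[[0,0,0],[0,0,0]],[[0,0,0],[0,0,0]],[[0,0,0],[0,0,0]],[[0,0,0],[0,0,0]]]'
```

```text
blue 264 [ 0.469 -0.372  0.019] 0.026 u -0.034 v -0.077
purple 156 [ 0.325 -0.229  0.018] 0.027 u -0.116 v 0.109
purple 227 [ 0.516 -0.213  0.019] 0.027 u 0.068 v 0.054
shift cm [10.25 -0.06 -0.23] axes y,z: [-0.368  0.93  -0.002] [0.93  0.368 0.001] f [ 0.3 -0.1  0.3] t 18.0 [ 0.4748 -0.2864  0.1815] 0.5993870785895749
time: 18.8
eef_pos: [0.4737, -0.2895, 0.1216]
eef_rot: [-0.296, 1.549, 0.293]
wrist_force: [0.3, -0.7, 0.8]
width: 0.599
```

```bash
python3 -m handwheel '[[[1.5,0.1,-0.05],[0,0,0]],[[1.5,0,0],[0,0,0]],[[1,0,0],[0,0,0]],[[0.2,0,0],[0,0,0]],[[0,0,0],[0,0,0]],[[0,0,0],[0,0,0]],[[0,0,0],[0,0,0]],[[0,0,0],[0,0,0]]]'; python3 -m handwheel '[[[0,0,0],[0,0,0]],[[0,0,0],[0,0,0]],[[0,0,0],[0,0,0]],[[0,0,0],[0,0,0]],[[0,0,0],[0,0,0]],[[0,0,0],[0,0,0]],[[0,0,0],[0,0,0]],[[0,0,0],[0,0,0]]]' 1 25;  python3 - <<'E'
from h import *
goto(BUSH)
E
```

```text
time: 19.6
eef_pos: [0.4724, -0.2884, 0.0787]
eef_rot: [-0.295, 1.55, 0.294]
wrist_force: [0.3, -0.1, -0.2]
width: 0.597
time: 20.4
eef_pos: [0.4721, -0.2882, 0.0783]
eef_rot: [-0.294, 1.551, 0.294]
wrist_force: [0.2, -1.0, 0.6]
width: 0.268
shift cm [-13.18  25.31  16.3 ] axes y,z: [-0.366  0.93  -0.   ] [ 0.93   0.366 -0.   ] f [ 0.2 -1.   0.6] t 20.4 [ 0.4721 -0.2882  0.0783] 0.26840583251517464
```

```bash
python3 -m handwheel '[[[-1,0,0],[0,0,0]],[[-3,0,0],[0,0,0]],[[-3.5,0,0],[0,0,0]],[[-4,0,0],[0,0,0]],[[-4,0,0],[0,0,0]],[[-4,0,0],[0,0,0]],[[-2.7,2,1.3],[0,0,0]],[[0,2,1.3],[0,0,0]]]' 1 35 && python3 -m handwheel '[[[0,3,1.9],[0,0,0]],[[0,4,2.6],[0,0,0]],[[0,4,2.6],[0,0,0]],[[0,4,2.6],[0,0,0]],[[0,3.5,2.2],[0,0,0]],[[0,2,1.2],[0,0,0]],[[0,0.85,0.5],[0,0,0]],[[0,0,0],[0,0,0]]]'
python3 - <<'E'
from h import *
goto([.530,.007,.30])
for n in("scene","top"):
    p,d,i=cam(n); W=cloud(d,i); h=cv2.cvtColor(p,cv2.COLOR_BGR2HSV)
    m=(h[...,0]>3)&(h[...,0]<17)&(h[...,1]>150)&(h[...,2]>60)&(d>0)&(W[...,2]>.25)&(W[...,2]<.36)&(np.hypot(W[...,0]-.53,W[...,1]-.007)<.06)
    print(n,m.sum(),W[m].mean(0).round(4) if m.any() else "")
    if n=="scene": q=np.argwhere(W[...,2]>0).mean(0); cv2.imwrite("pics/s8.png",cv2.resize(p[60:220,210:390],(720,640))[:600])
E
```

```text
time: 21.2
eef_pos: [0.4836, -0.2426, 0.3055]
eef_rot: [-0.298, 1.545, 0.288]
wrist_force: [1.0, -0.8, -1.3]
width: 0.269
time: 22.0
eef_pos: [0.5297, 0.0079, 0.3005]
eef_rot: [-0.296, 1.551, 0.296]
wrist_force: [0.1, 0.2, -1.7]
width: 0.265
shift cm [ 0.05 -0.09 -0.  ] axes y,z: [-0.368  0.93  -0.   ] [ 0.93   0.368 -0.   ] f [ 0.1  0.2 -1.7] t 22.0 [0.5297 0.0079 0.3005] 0.2646750628733103
scene 106 [0.5394 0.0096 0.3126]
top 0
```

View pics/s8.png

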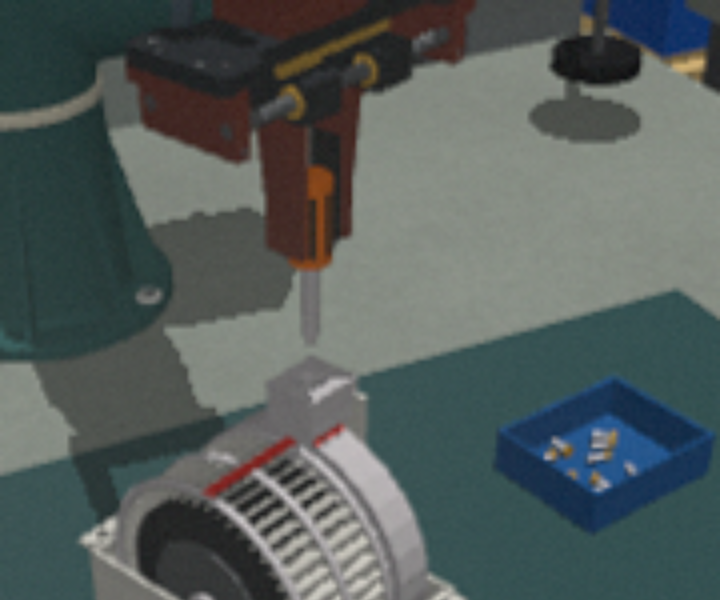

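```bash
python3 -m handwheel '[[[0.8,-0.05,0],[0,0,0]],[[0.8,0,0],[0,0,0]],[[0.4,0,0],[0,0,0]],[[0.3,0,0],[0,0,0]],[[0.2,0,0],[0,0,0]],[[0.2,0,0],[0,0,0]],[[0.1,0,0],[0,0,0]],[[0,0,0],[0,0,0]]]'
```

```text
time: 22.9
eef_pos: [0.5302, 0.0066, 0.2722]
eef_rot: [-0.295, 1.551, 0.294]
wrist_force: [-0.0, -0.2, -1.0]
width: 0.271
```

```bash
python3 -m handwheel '[[[0.1,0,0],[0,0,0]],[[0.1,0,0],[0,0,0]],[[0.1,0,0],[0,0,0]],[[0.1,0,0],[0,0,0]],[[0.1,0,0],[0,0,0]],[[0.1,0,0],[0,0,0]],[[0,0,0],[0,0,0]],[[0,0,0],[0,0,0]]]'; python3 look.py
```

```text
time: 23.7
eef_pos: [0.5302, 0.0066, 0.2662]
eef_rot: [-0.294, 1.551, 0.294]
wrist_force: [-0.1, -0.5, -1.8]
width: 0.266
top red 0
shift cm [  8.62 -25.25 -15.93] axes y,z: [-0.366  0.93  -0.   ] [ 0.93   0.366 -0.   ] f [-0.2 -0.1 -1.5] t 23.75 [0.5302 0.0066 0.2662] 0.2681024679591397
```

```bash
python3 -m handwheel '[[[0.2,0,0],[0,0,0]],[[0.2,0,0],[0,0,0]],[[0.2,0,0],[0,0,0]],[[0.2,0,0],[0,0,0]],[[0.2,0,0],[0,0,0]],[[0.2,0,0],[0,0,0]],[[0,0,0],[0,0,0]],[[0,0,0],[0,0,0]]]'
```

```text
time: 24.55
eef_pos: [0.5301, 0.0065, 0.2541]
eef_rot: [-0.294, 1.551, 0.294]
wrist_force: [1.2, -1.0, -0.9]
width: 0.27
```

Tip at about 0.186, with no side load. Going slowly into the wheel.

```bash
python3 -m handwheel '[[[0.1,0,0],[0,0,0]],[[0.1,0,0],[0,0,0]],[[0.1,0,0],[0,0,0]],[[0.1,0,0],[0,0,0]],[[0.1,0,0],[0,0,0]],[[0.1,0,0],[0,0,0]],[[0.1,0,0],[0,0,0]],[[0,0,0],[0,0,0]]]'
```

```text
time: 25.35
eef_pos: [0.5302, 0.0066, 0.2471]
eef_rot: [-0.294, 1.551, 0.294]
wrist_force: [0.9, -1.8, -1.9]
width: 0.266
```

```bash
python3 -m handwheel '[[[0.1,0,0],[0,0,0]],[[0.1,0,0],[0,0,0]],[[0.1,0,0],[0,0,0]],[[0.1,0,0],[0,0,0]],[[0.1,0,0],[0,0,0]],[[0.1,0,0],[0,0,0]],[[0,0,0],[0,0,0]],[[0,0,0],[0,0,0]]]'
```

```text
time: 26.15
eef_pos: [0.5301, 0.0066, 0.241]
eef_rot: [-0.294, 1.551, 0.294]
wrist_force: [2.3, -0.8, -1.9]
width: 0.268
```

```bash
python3 -m handwheel '[[[0.1,0,0],[0,0,0]],[[0.1,0,0],[0,0,0]],[[0.1,0,0],[0,0,0]],[[0.1,0,0],[0,0,0]],[[0.1,0,0],[0,0,0]],[[0.1,0,0],[0,0,0]],[[0,0,0],[0,0,0]],[[0,0,0],[0,0,0]]]'
```

```text
time: 26.95
eef_pos: [0.5302, 0.0066, 0.2351]
eef_rot: [-0.294, 1.551, 0.294]
wrist_force: [1.7, -1.6, -2.1]
width: 0.265
```

```bash
python3 -m handwheel '[[[0.1,0,0],[0,0,0]],[[0.1,0,0],[0,0,0]],[[0.1,0,0],[0,0,0]],[[0.1,0,0],[0,0,0]],[[0.05,0,0],[0,0,0]],[[0,0,0],[0,0,0]],[[0,0,0],[0,0,0]],[[0,0,0],[0,0,0]]]'
```

```text
time: 27.75
eef_pos: [0.5302, 0.0066, 0.2306]
eef_rot: [-0.294, 1.551, 0.294]
wrist_force: [2.4, -0.6, -2.0]
width: 0.268
```

```bash
python3 -m handwheel '[[[0.05,0,0],[0,0,0]],[[0.05,0,0],[0,0,0]],[[0.05,0,0],[0,0,0]],[[0.03,0,0],[0,0,0]],[[0.03,0,0],[0,0,0]],[[0,0,0],[0,0,0]],[[0,0,0],[0,0,0]],[[0,0,0],[0,0,0]]]'
```

```text
time: 28.55
eef_pos: [0.5302, 0.0066, 0.2286]
eef_rot: [-0.294, 1.551, 0.294]
wrist_force: [3.3, -1.4, -0.0]
width: 0.266
```

```bash
python3 -m handwheel '[[[0.03,0,0],[0,0,0]],[[0.02,0,0],[0,0,0]],[[0,0,0],[0,0,0]],[[0,0,0],[0,0,0]],[[0,0,0],[0,0,0]],[[0,0,0],[0,0,0]],[[0,0,0],[0,0,0]],[[0,0,0],[0,0,0]]]'
```

```text
time: 29.35
eef_pos: [0.5302, 0.0066, 0.2282]
eef_rot: [-0.294, 1.551, 0.294]
wrist_force: [2.5, -0.7, 3.0]
width: 0.269
```

```bash
python3 -m handwheel '[[[0,0,0],[0,0,0]],[[0,0,0],[0,0,0]],[[0,0,0],[0,0,0]],[[0,0,0],[0,0,0]],[[0,0,0],[0,0,0]],[[0,0,0],[0,0,0]],[[0,0,0],[0,0,0]],[[0,0,0],[0,0,0]]]' -0.3 20; python3 -m handwheel '[[[-0.5,0,0],[0,0,0]],[[-1.5,0,0],[0,0,0]],[[-3,0,0],[0,0,0]],[[-3,0,0],[0,0,0]],[[-3,0,-3],[0,0,0]],[[0,0,-4],[0,0,0]],[[0,0,-4],[0,0,0]],[[0,0,0],[0,0,0]]]'; python3 look.py;  python3 - <<'E'
from h import *
o=[]
for n in("scene","top"):
    p,d,i=cam(n); W=cloud(d,i); h=cv2.cvtColor(p,cv2.COLOR_BGR2HSV)
    m=(h[...,0]>3)&(h[...,0]<17)&(h[...,1]>150)&(h[...,2]>60)&(d>0)&(W[...,2]>.15)&(W[...,2]<.36)&(np.hypot(W[...,0]-.53,W[...,1]-.007)<.06)
    print(n,m.sum(),W[m].mean(0).round(4),W[m].min(0).round(4),W[m].max(0).round(4))
    if n=="scene": cv2.imwrite("pics/s9.png",cv2.resize(p[110:230,225:345],(600,600)))
E
```

```text
time: 30.15
eef_pos: [0.5301, 0.0066, 0.2281]
eef_rot: [-0.294, 1.551, 0.294]
wrist_force: [0.1, 0.1, -0.1]
width: 0.649
time: 30.95
eef_pos: [0.4237, -0.0343, 0.3386]
eef_rot: [-0.294, 1.553, 0.293]
wrist_force: [-0.3, -0.3, -0.4]
width: 0.651
top red 98
mark mean u 0.0007 0.0022 v -0.083 -0.02
bush block ((532.2044677734375, 8.85770034790039), (33.95643615722656, 37.80350875854492), 21.569562911987305)
shift cm [ 15.9  -25.29  -4.74] axes y,z: [-0.365  0.931 -0.001] [0.931 0.365 0.001] f [-0.   0.4 -0.3] t 31.0 [ 0.4262 -0.034   0.3388] 0.6492274182972332
scene 163 [0.5379 0.0043 0.2427] [ 0.5219 -0.005   0.2134] [0.5447 0.0178 0.2599]
top 25 [0.5288 0.0059 0.256 ] [ 0.5201 -0.0029  0.2452] [0.5407 0.0155 0.2616]
```

View pics/s9.png

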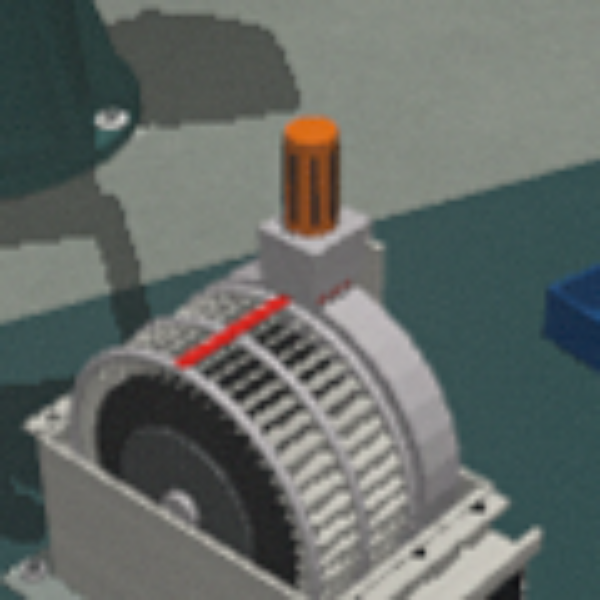

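The handle sits fully down on the bush (310,235), the pin is upright, and the red mark is at the top.

```bash
python3 -c "
from rig import robot
print(robot.hand_in())"
```

```text
the job is handed in; nothing more can be done
None
```

The blower is locked and the job is handed in, about 31 s into the 72 s allowed. No verdict was reported.

- **Wheel:** I turned it by the rim with the closed fingertips, in short strokes from above. The highest press force I read was 9 N. Forces are only read at the end of each 0.8 s call, so I did not see any peaks between readings.
- **Pin:** I took the orange pin from its stand and pushed it through the bush into the wheel. Force stayed near zero until the handle met the bush, then I pressed about 3 N to seat it, released it and backed the arm away.

Last checks:
- **Mark:** After the release, the top camera put it about 1 mm from straight below the bush. Before the pin went in, the top camera had said about 1.4 mm and the wrist camera about 0.3 mm, which is within calibration.
- **Handle:** It stands upright on the bush. The cameras measured its top at 0.260–0.262 m, against 0.258 m expected when fully seated. Part of that is camera error, but up to about 3 mm is not ruled out by those numbers. The picture shows no gap, and the wrist force rose as it seated.
- **Robot and bench:** The wrist force read about zero after I backed away. I did not touch the bystanders, but I did not re-measure their positions at the end.

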